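# Fit a filter cartridge and lock the bayonet cap

## Task

Change the filter of the analyser's diluent line: put the new filter cartridge into the empty filter housing, nipple up, then close the housing with its bayonet cap - feel for the slots with a light hand, press the lugs in against the spring and turn clockwise until the cap has locked, so that it stays down by itself when you let go. Do not force cap or cartridge, and leave the other things on the bench where they are.

Things in the scene. Friction and masses are not known exactly. Their poses are not given: they have to be found in the camera images.
- housing: Filter housing, fixed to the bench: aluminium plate 116 x 92 x 8 mm with a post and clamp (to 50 mm high, at +x) round an upright clear plastic bowl. On the bowl a grey bayonet collar, 68 mm diameter, flat rim 80 mm above the bench; two hose barbs stick out of it, to 52 mm from the axis, 68 mm above the bench, square to the slots. Origin: on the bowl's axis at bench level, z up.
- mouth (a point): Centre of the collar's mouth, at rim height (80 mm): a round hole of 45 mm diameter in a lip 6 mm thick, with two slots opposite each other, 30 degrees wide, out to radius 29.5 mm, open from the rim down. The bowl sits turned in its clamp, so the slot line lies 0.1 to 0.8 rad anticlockwise (seen from above) of this point's x axis; how far is not measured: find the slots by eye or feel.
- lock_track (a point): Underside of the lip, on the axis, 74 mm above the bench. Under it the lugs can turn only clockwise seen from above: first under the plain 6 mm lip, then under a recess 2 mm higher in it, whose middle is 38.5 degrees (0.672 rad) clockwise of the slot's; the lugs are free to rise into it from 35.5 degrees and meet an end stop at 41.5. Twisted with over 1 N m the bowl slips round in its clamp.
- spring_seat (a point): Bottom of the bowl, on the axis, 27 mm above the bench: a steel plate on a spring (2.4 N preload, 1.2 N per mm, goes down 12.5 mm). The bore above it is 39 mm in diameter, widening to 44.6 mm between 26 and 18 mm below the rim as a lead-in.
- cartridge: New filter cartridge standing on the bench: white pleated body with grey end caps, 34 mm diameter, 45 mm high, lower edge chamfered 3 mm, nipple on top (67 mm in all). About 60 g. Origin: centre of the underside, z up. Seated on the spring plate its origin is 27 mm above the bench and its shoulder 8 mm below the rim.
- nipple (a point): Top of the cartridge's nipple, 67 mm above its origin. The nipple is round, 16 mm in diameter and 22 mm high, top edge chamfered 2.5 mm, with a black sealing ring: grip the cartridge here. With the cartridge seated it stands 14 mm above the rim.
- cap: Grey plastic bayonet cap, about 90 g, standing on its hollow spigot: 42 mm diameter, 24 mm bore (goes over the nipple), 16.5 mm high, lower edges chamfered 2 mm. Above it a flange, 66 mm diameter, 16.5 to 28 mm above the origin. Origin: centre of the spigot's underside, z up. Firm hand pressure of 10 to 25 N does it no harm; knocks or pressure of over 100 N force it.
- cap_lugs (a point): On the cap's axis at the underside of its two lugs, 5 mm above the cap's origin. The lugs point along +x and -x, are 23 degrees wide and 4 mm high and reach out to radius 27.5 mm. Cap origin above the bench: lugs resting on the rim 75 mm; in the slots, touching the cartridge 72; lugs clear under the lip 65 (about 11 N); flange on the rim 63.5; locked 67.
- cap_bar (a point): Middle of the top edge of the cap's grip bar, 53 mm above the cap's origin. The bar is 50 mm long along x, in line with the lugs, 12 mm thick along y and stands 25 mm above the flange.
- tape_roll: roll of masking tape, 66 mm diameter, 18 mm high, lying flat; leave alone. Origin: centre of its underside.
- slide_box: small box with lid, 57 x 87 x 32 mm; leave alone. Origin: centre of its underside.
- cuvette_box: small white box with lid, 54 x 80 x 34 mm; leave alone. Origin: centre of its underside.
- waste_cup: small open cup, 36 mm diameter, 34 mm high; leave alone. Origin: centre of its underside.
- reagent_a: white reagent bottle, 48 mm diameter, 105 mm high; leave alone. Origin: centre of its underside.
- reagent_b: small brown reagent bottle, 40 mm diameter, 85 mm high; leave alone. Origin: centre of its underside.
- reagent_e: brown reagent bottle, 44 mm diameter, 90 mm high; leave alone. Origin: centre of its underside.
Mind the look-alikes: they are no part of the job. What is shaped like the cartridge but pink is not meant.

How it is judged:
On the way, in this order (a step that is already met when the one before it is completed fails the run):
1. the cartridge stands in the bowl, nipple up, on the sprung plate, before the cap is put on (horizontal distance between cartridge and housing below 0.006 m and z of cartridge in the frame of housing below 0.031 m and angle between cartridge's own z axis and vertical below 0.15 rad and horizontal distance between cap and housing above 0.04 m), for 0.2 s.
2. the lugs of the cap have gone down through the slots (cap at least 2.5 mm below where its lugs rest on the rim), upright over the bowl (horizontal distance between cap and housing below 0.005 m and z of cap in the frame of housing below 0.0725 m and angle between cap's own z axis and vertical below 0.15 rad), for 0.05 s.
At the end, for the whole second after the job is handed in: Cap at rest, on the bowl's axis within 4 mm, upright within 0.08 rad, origin 65.9 to 69.0 mm above the bench (lugs in the recesses; plain lip 65, open slot 72); under it the upright cartridge, within 5 mm of the axis, held down against the spring (origin below 24.5 mm) (horizontal distance between cap and housing below 0.004 m and angle between cap's own z axis and vertical below 0.08 rad and z of cap in the frame of housing between 0.0659 and 0.069 m and horizontal distance between cartridge and housing below 0.005 m and z of cartridge in the frame of housing below 0.0245 m and angle between cartridge's own z axis and vertical below 0.15 rad and linear speed of cap below 0.01 m/s); the robot touches nothing.
It fails at once if the cap is forced: pressed against housing or cartridge with more than 100 N (contact force between cap and housing above 100 N or contact force between cap and cartridge above 100 N).
It fails at once if the cartridge is forced: pressed against the housing with more than 100 N (contact force between cartridge and housing above 100 N).
It fails at once if something else on the bench is pushed more than 20 mm or knocked over (distance of any of tape_roll, slide_box, cuvette_box, waste_cup, reagent_a, reagent_b, reagent_e from where it was at the start of the episode above 0.02 m or angle between any of tape_roll, slide_box, cuvette_box, waste_cup, reagent_a, reagent_b, reagent_e's own z axis and vertical above 0.6 rad).
It also fails if it takes over 72 s, if anything falls off the work surface, if the arm or the gripper's body presses on something with over 40 N, if the wrist force passes 120 N, or if a joint passes its speed limit or range.

## Robot

A 6-joint arm with a two-finger parallel gripper is mounted at the origin on a cart in front of the work surface, level with it; the furniture and walls round the work are solid. World frame = base frame: x ahead of the robot, y to its left, z up, the work surface at z = 0. Lengths are in m, angles in rad, forces in N, time in s.
With the tool pointing down it reaches from about 0.375 to 0.9 m from the base axis. Payload 3.1 kg.
Tool frame: the origin (TCP) lies on the centre line of the jaws, within the pads' length; the fingertips stand 22 mm ahead of it and the grasp point (between the pads) lies 3 mm ahead of it; z points along the fingers, x is the direction in which the jaws open and shut, and the axes are right-handed (so a half turn about z gives the same grasp; the last joint's range is limited). The gripper opens to 87 mm and grips with 3 to 60 N. Pads are 19 mm wide; open, the fingers measure 117 mm over their backs; the gripper's body (75 mm by 190 mm) begins 51 mm behind the grasp point.
Start: joints at [0.922, 0.527, 1.433, -0, 1.181, -0.178], TCP at [0.283, 0.557, 0.245] pointing down, gripper open.
Joint ranges: [-3.08, 3.08], [-0.75, 2.2], [0.22, 2.44], [-1.43, 4.57], [0, 2.65], [-2.85, 2.85]. Speed limits (rad/s): [2.79, 2.79, 3.14, 3.14, 3.14, 3.14].

## Interface

Orientations are given as a unit quaternion [x, y, z, w].
In Python, from rig import robot, camera, order gives the robot as it stands.
- The arm moves only by the shell command python3 -m pendant 'ROWS' [OPENING] [FORCE]. ROWS is JSON, a list of rows, each a list of 2 entries, a list of its own where there are three numbers: the shift along the tool's x, y, z in mm, then the turn about the tool's z in degrees. A call has 1 to 8 rows; each row shifts and turns the commanded pose from where the row before left it, along the tool's axes as they then stand; what a row does not reach is not made up. A row lasts 1/8 s, in which the tool goes at most 62.5 mm and 10.7 degrees, less where a joint would pass 70% of its speed; a pose out of reach is approached as far as the arm can. A call with a gripper value outside its range is refused whole. OPENING is the finger opening in mm, from 0 to 87, set as the call begins (- or left out, the last holds). The fingers move at their own pace and stop on an object; FORCE is the grip in N (left out, the last holds). Time passes only in rows, so rows that do not move let the fingers close. It gives the time, the measured TCP pose, the force and the opening at its end, in the units of the state.
- robot.get_obs(): the state, without advancing time (a new reading comes with each control period).
- camera(name): name is "scene" or "side" or "wrist"; returns a dict with "pixels" (384x512x3 uint8, blue, green, red), "mtx" (3x3 intrinsics, pixels), "R" (3x3) and "t" (3): a world point X has camera coordinates R X + t. Camera axes: x right, y down, z forward; pixel columns grow to the right and rows downward; lengths in m; the calibration is good to about 2 mm. A picture is of the moment at which its call begins. There is no depth.
- order.hand_in(): hands the job in, once; it reports no verdict.
The state is a dict: "time": time; "q": joint angles; "joint_velocities": joint speeds; "joint_torque": joint torques, N m; "position": TCP position; "tool_rot": TCP orientation; "ft_force": force on the tool from outside, world axes, zero at the start; "moment": the same for the moment, N m; "grip_width": finger opening in m.
Only numpy, scipy, OpenCV 4.12 (cv2) and the standard library are available. Lean on these libraries where they do the work, as an engineer would, in place of code of your own. Each camera call takes 0.05 s, during which the arm holds its last target. There are 200 camera calls.

## Working session

There is one attempt and no reset: what is moved stays moved. The work goes in short steps, Python scripts to look and compute and a shell command to move; the robot and the scene stay as the last step left them, time stands still between calls to the robot, and variables do not carry over. Pictures are saved under pics/ and viewed, about 8 in all and at most 12, crops included, and the job is handed in when it is done.

```bash
mkdir -p pics; ls
cat > h.py <<'E'
import numpy as np, cv2
from rig import robot, camera, order
def ray(c,u,v,z):
    d=c['R'].T@np.linalg.solve(c['mtx'],[u,v,1.]); o=-c['R'].T@c['t']
    return o+d*(z-o[2])/d[2]
def proj(c,X):
    p=c['mtx']@(c['R']@np.array(X,float)+c['t']); return p[:2]/p[2]
def save(c,n): cv2.imwrite('pics/'+n+'.png',c['pixels']); np.savez('pics/'+n+'.npz',**c)
E
python3 - <<'E'
from h import *
for n in ['scene','side']:
    c=camera(n); save(c,n+'0'); print(n,-c['R'].T@c['t'],c['R'][2])
o=robot.get_obs(); print(o)
E
```

```text
pics
scene [-0.01147586 -0.84829293  0.63977173] [ 0.47131709  0.70789205 -0.52606943]
side [ 0.492677   -0.87567633  0.72888275] [ 0.0119238   0.77488842 -0.63198557]
{'time': 0.1, 'q': array([ 9.22503157e-01,  5.28386591e-01,  1.43377857e+00,  6.75065967e-06,
        1.18139521e+00, -1.78474930e-01]), 'joint_velocities': array([-3.57890101e-05, -2.77613104e-03, -3.36446191e-03, -5.05289025e-04,
       -1.29457927e-03,  1.06757263e-03]), 'joint_torque': array([-4.77244175e-04, -4.40989387e+01, -1.77149445e+01,  6.34966604e-02,
        5.34054113e-02, -1.35548643e-05]), 'position': array([0.28253146, 0.5568021 , 0.24365982]), 'tool_rot': array([ 8.52269063e-01,  5.23102740e-01, -9.17696325e-04,  3.54718101e-04]), 'ft_force': array([ 0.20922327, -0.07678309, -0.14168923]), 'moment': array([-0.04083239,  0.03604192, -0.00497185]), 'grip_width': 0.08717070092903792}
```

View pics/scene0.png

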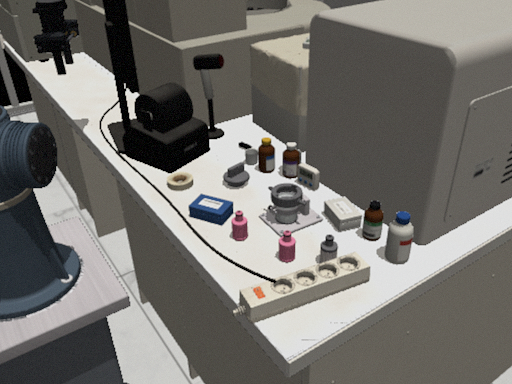

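View pics/side0.png

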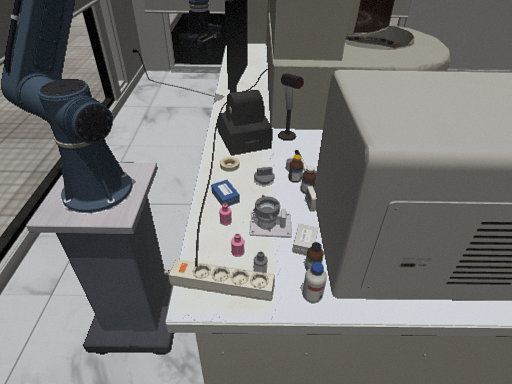

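Scene: pink look-alikes at (240,226) and (288,246). A grey/white nippled body at (329,250), which is (260,262) in side, looks like the cartridge. Cap at (236,176), housing at (287,203). I'll confirm the cartridge in an enlarged crop.

Run:
```python
from h import *
a=cv2.imread('pics/scene0.png'); b=cv2.imread('pics/side0.png')
A=cv2.resize(a[150:275,215:345],None,fx=3,fy=3,interpolation=cv2.INTER_CUBIC)
B=cv2.resize(b[155:280,205:335],None,fx=3,fy=3,interpolation=cv2.INTER_CUBIC)
cv2.imwrite('pics/crop0.png',np.hstack([A,B]))
s=dict(np.load('pics/scene0.npz'));d=dict(np.load('pics/side0.npz'))
for n,p,q,z in [('cartr nip',(329,239),(260,255),.067),('housing rim',(287,193),(267,206),.08),('cap bar',(236,168),(265,170),.053)]:
    print(n,ray(s,*p,z),ray(d,*q,z))
```

```text
cartr nip [ 0.50305298 -0.31345136  0.067     ] [ 0.51189602 -0.31543676  0.067     ]
housing rim [ 0.52497487 -0.15147119  0.08      ] [ 0.53124039 -0.15525577  0.08      ]
cap bar [0.51872616 0.04859051 0.053     ] [0.52982421 0.04595725 0.053     ]
```

View pics/crop0.png

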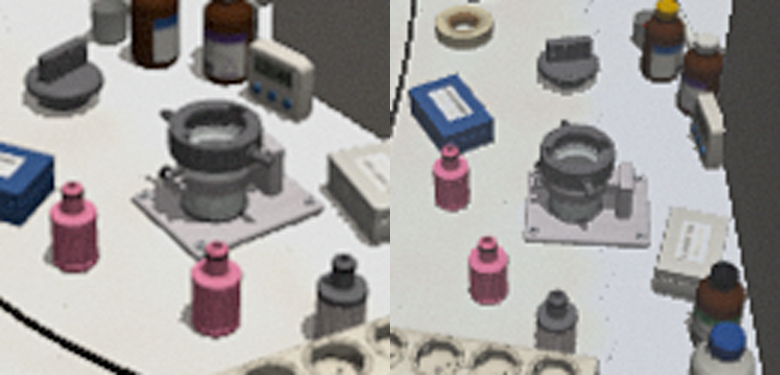

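The crop confirms it: the body at scene (329,250) is light pleated with grey end caps and nipple, and the other two are pink. Next I'll check the obstacles and work out the approach.

```bash
cat >> h.py <<'E'
def yaw(o=None):
    from scipy.spatial.transform import Rotation as R
    o=o or robot.get_obs(); M=R.from_quat(o['tool_rot']).as_matrix()
    return M
def go(target,dyaw=0):
    "tool-frame shift in mm to target; current tool x yaw deg"
    o=robot.get_obs(); M=yaw(o); d=M.T@(np.array(target)-o['position'])*1000
    print('pos',o['position'].round(4),'yawx',np.degrees(np.arctan2(M[1,0],M[0,0])).round(1),'tilt',M[2].round(4),'shift mm',d.round(1),'F',o['ft_force'].round(1),'t',o['time'])
E
python3 - <<'E'
from h import *
s=dict(np.load('pics/scene0.npz'));d=dict(np.load('pics/side0.npz'))
def tri(p,q):
    A=[];b=[]
    for c,(u,v) in((s,p),(d,q)):
        P=c['mtx']@np.c_[c['R'],c['t']]
        A+= [u*P[2,:3]-P[0,:3],v*P[2,:3]-P[1,:3]]; b+=[P[0,3]-u*P[2,3],P[1,3]-v*P[2,3]]
    return np.linalg.lstsq(np.array(A),np.array(b),rcond=None)[0].round(3)
print('printer top',tri((165,92),(243,94)))
print('post foot scene z0',ray(s,125,150,0),'mic top',tri((208,60),(291,80)),'printer left',ray(s,128,148,0))
print('pink2',tri((288,236),(238,237)),'cart',tri((329,239),(260,255)),'box corner strip',tri((368,262),(272,275)),'strip nearcorner',tri((245,288),(176,265)))
print('analyser corner',tri((310,45),(330,110)), 'cap bar',tri((236,168),(265,170)),'rim',tri((287,193),(267,206)))
go([.508,-.315,.22])
E
```

```text
printer top [0.453 0.281 0.198]
post foot scene z0 [0.36178835 0.41307772 0.        ] mic top [0.619 0.341 0.233] printer left [0.37371623 0.42010717 0.        ]
pink2 [ 0.456 -0.246  0.053] cart [ 0.512 -0.305  0.056] box corner strip [ 0.54  -0.377  0.046] strip nearcorner [ 0.31  -0.32   0.046]
analyser corner [ 0.677 -0.04   0.336] cap bar [0.53  0.068 0.039] rim [ 0.532 -0.144  0.072]
pos [0.2825 0.5568 0.2437] yawx 63.1 tilt [-1.9e-03 -4.0e-04 -1.0e+00] shift mm [-675.2  595.7   24.8] F [ 0.2 -0.1 -0.1] t 0.1
```

Run:
```python
from h import *
s=dict(np.load('pics/scene0.npz'));d=dict(np.load('pics/side0.npz'))
for X in ([.283,.557,.245],[.283,.557,.4],[.36,.41,0],[.36,.41,.25],[.4,.55,0],[.4,.55,.3],[.45,.8,0]): print(X,proj(s,X).round(),proj(d,X).round())
a=cv2.imread('pics/scene0.png'); b=cv2.imread('pics/side0.png')
A=cv2.resize(a[0:170,20:230],None,fx=1.9,fy=3,interpolation=cv2.INTER_CUBIC)
B=cv2.resize(b[0:170,110:310],None,fx=1.9,fy=3,interpolation=cv2.INTER_CUBIC)
cv2.imwrite('pics/crop1.png',np.hstack([A,B]))
```

```text
[0.283, 0.557, 0.245] [64. 60.] [202.  53.]
[0.283, 0.557, 0.4] [51.  2.] [199.  10.]
[0.36, 0.41, 0] [125. 151.] [221. 127.]
[0.36, 0.41, 0.25] [109.  66.] [218.  66.]
[0.4, 0.55, 0] [121. 131.] [233. 111.]
[0.4, 0.55, 0.3] [102.  34.] [231.  40.]
[0.45, 0.8, 0] [109. 103.] [246.  88.]
```

View pics/crop1.png

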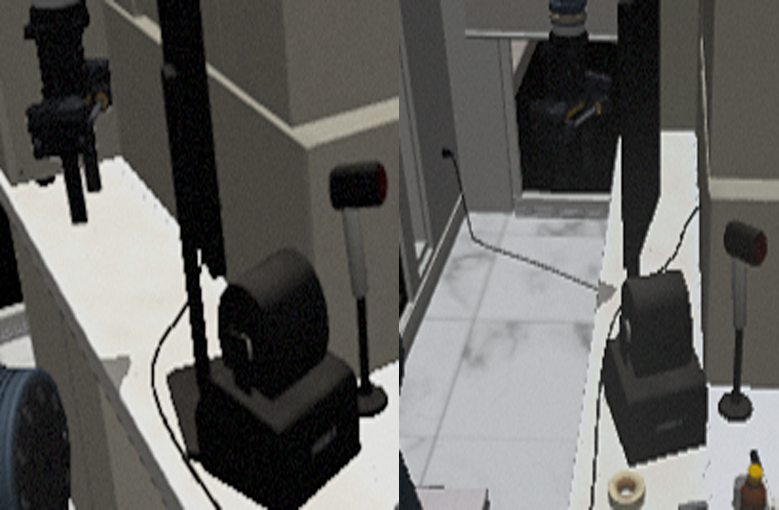

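```bash
python3 - <<'E'
from h import *
s=dict(np.load('pics/scene0.npz'));d=dict(np.load('pics/side0.npz'))
def tri(p,q):
    A=[];b=[]
    for c,(u,v) in((s,p),(d,q)):
        P=c['mtx']@np.c_[c['R'],c['t']]
        A+= [u*P[2,:3]-P[0,:3],v*P[2,:3]-P[1,:3]]; b+=[P[0,3]-u*P[2,3],P[1,3]-v*P[2,3]]
    x=np.linalg.lstsq(np.array(A),np.array(b),rcond=None)[0]; return x.round(3),proj(s,x).round(),proj(d,x).round()
print(tri((138,92),(229,90)),tri((117,82),(229,90)),tri((117,82),(245,63)),tri((138,92),(245,63)))
print('base plate',[ray(s,*p,0).round(3) for p in((110,123),(125,151),(108,128),(120,152))])
E
python3 -m pendant '[[0,0,0],0]'; python3 -m pendant '[[[0,0,0],0]]' 40
```

```text
(array([0.401, 0.335, 0.192]), array([138.,  92.]), array([229.,  90.])) (array([0.387, 0.44 , 0.177]), array([120.,  87.]), array([227.,  82.])) (array([0.45 , 0.665, 0.136]), array([115.,  76.]), array([245.,  71.])) (array([0.45 , 0.479, 0.174]), array([136.,  80.]), array([244.,  79.]))
base plate [array([0.393, 0.628, 0.   ]), array([0.359, 0.407, 0.   ]), array([0.374, 0.594, 0.   ]), array([0.345, 0.41 , 0.   ])]
time: 0.22
position: [0.2827, 0.557, 0.244]
tool_rot: [0.852, 0.523, -0.001, 0.0]
ft_force: [0.1, 0.5, -0.2]
grip_width: 0.0827invalid input
```

```bash
python3 -m pendant '[[[0,0,-12],-10],[[0,0,-12],-10],[[0,0,-12],-10],[[0,0,-12],-10]]' 40
python3 - <<'E'
from h import *
go([.28,.30,.29]);go([.34,.2,.29]);go([.41,.05,.29])
E
```

```text
time: 0.72
position: [0.2828, 0.5571, 0.2927]
tool_rot: [0.62, 0.785, -0.0, -0.0]
ft_force: [-0.5, -0.3, -0.6]
grip_width: 0.0458
pos [0.2828 0.5571 0.2927] yawx 103.4 tilt [-4.e-04 -5.e-04 -1.e+00] shift mm [-249.5  -62.3    2.8] F [-0.5 -0.3 -0.6] t 0.725
pos [0.2828 0.5571 0.2927] yawx 103.4 tilt [-4.e-04 -5.e-04 -1.e+00] shift mm [-360.7  -27.2    2.8] F [-0.5 -0.3 -0.6] t 0.725
pos [0.2828 0.5571 0.2927] yawx 103.4 tilt [-4.e-04 -5.e-04 -1.e+00] shift mm [-522.8    6.1    2.9] F [-0.5 -0.3 -0.6] t 0.725
```

```bash
python3 -m pendant '[[[-50,-12,0],0],[[-50,-12,0],0],[[-50,-12,0],0],[[-50,-12,0],0],[[-50,-12,0],0],[[-55,17,0],0],[[-55,17,0],0]]'; python3 -m pendant '[[[-54,11,0],0],[[-54,11,0],0],[[-54,11,0],0],[[0,0,0],10],[[0,0,0],10],[[0,0,0],10],[[0,0,0],10],[[0,0,0],10]]';  python3 -m pendant '[[[0,0,0],10],[[0,0,0],10],[[0,0,0],10],[[0,0,0],10],[[0,0,0],10],[[0,0,0],10],[[0,0,0],10]]'
python3 - <<'E'
from h import *
go([.51,-.31,.25])
E
```

```text
time: 1.6
position: [0.3394, 0.1994, 0.2929]
tool_rot: [0.622, 0.783, 0.001, 0.0]
ft_force: [0.5, 1.3, 0.2]
grip_width: 0.0399
time: 2.6
position: [0.4077, 0.0504, 0.2925]
tool_rot: [0.896, 0.444, -0.0, -0.0]
ft_force: [0.3, -0.9, -0.4]
grip_width: 0.04
time: 3.48
position: [0.4078, 0.0504, 0.2926]
tool_rot: [0.989, -0.15, -0.0, -0.0]
ft_force: [0.3, -0.6, 0.2]
grip_width: 0.04
pos [0.4078 0.0504 0.2926] yawx -17.3 tilt [-0.  0. -1.] shift mm [204.5 313.9  42.6] F [ 0.3 -0.6  0.2] t 3.475
```

```bash
python3 -m pendant '[[[29,45,6],0],[[29,45,6],0],[[29,45,6],0],[[29,45,6],0],[[29,45,6],0],[[29,45,6],0],[[29,45,6],0],[[0,0,0],0]]'
python3 - <<'E'
from h import *
c=camera('wrist'); save(c,'w1'); print(-c['R'].T@c['t'],c['R'][2],c['mtx'])
for X in ([.51,-.31,.067],[.53,-.15,.08],[.456,-.25,.067]): print(proj(c,X))
go([.51,-.31,.25])
E
```

```text
time: 4.47
position: [0.511, -0.3141, 0.2496]
tool_rot: [0.989, -0.149, 0.0, 0.001]
ft_force: [-0.1, 0.0, 0.3]
grip_width: 0.0398
[ 0.53407521 -0.24168153  0.38886534] [-0.08096376 -0.26825212 -0.95994045] [[343.98618623   0.         257.45568422]
 [  0.         343.98618623 197.37419989]
 [  0.           0.           1.        ]]
[253.86884141 175.74175872]
[217.75720529 -16.78350939]
[178.68833674 131.88714327]
pos [ 0.5102 -0.3114  0.2497] yawx -17.1 tilt [-1.1e-03 -7.0e-04 -1.0e+00] shift mm [-0.6 -1.3 -0.3] F [-0.   1.8 -0.4] t 4.525
```

View pics/w1.png

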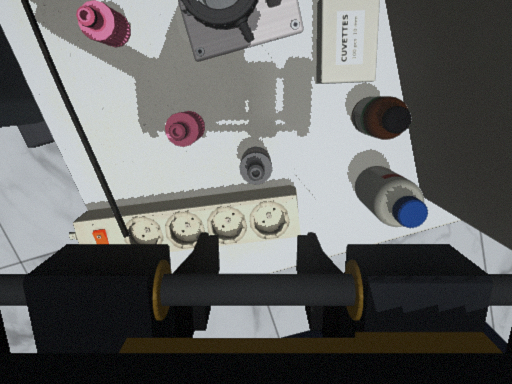

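Run:
```python
from h import *
c=dict(np.load('pics/w1.npz')); g=cv2.cvtColor(c['pixels'],cv2.COLOR_BGR2GRAY)
x0,y0=225,145
cr=cv2.resize(g[y0:y0+50,x0:x0+60],None,fx=8,fy=8,interpolation=cv2.INTER_CUBIC)
cv2.imwrite('pics/c2.png',cr)
for nm,r0,r1,z in(('shoulder',15,20,.045),('nipple',5,9,.067)):
    h=cv2.HoughCircles(cr,cv2.HOUGH_GRADIENT,1,20,param1=80,param2=12,minRadius=r0*8,maxRadius=r1*8)
    if h is not None:
        for u,v,r in h[0][:3]/8: print(nm,u+x0,v+y0,r,ray(c,u+x0,v+y0,z))
```

```text
shoulder 255.8125 168.4375 16.2375 [ 0.51249982 -0.30800106  0.045     ]
shoulder 255.8125 165.3125 18.475 [ 0.51345255 -0.30492402  0.045     ]
```

View pics/c2.png

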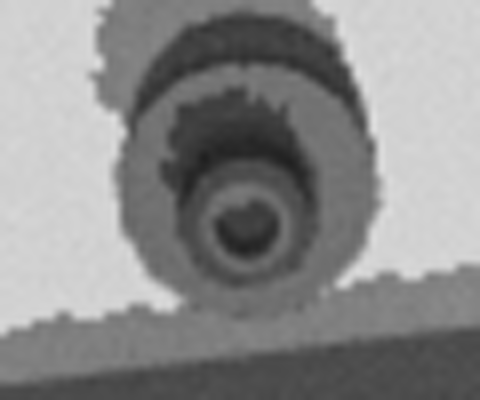

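Run:
```python
from h import *
c=dict(np.load('pics/w1.npz')); p=ray(c,255.3,172.6,.067); print(p); q=ray(c,255.4,168.1,.045); print(q)
go([*((p+q)[:2]/2),.077])
```

```text
[ 0.51221763 -0.3074734   0.067     ]
[ 0.51220243 -0.3075444   0.045     ]
pos [ 0.5102 -0.3114  0.2497] yawx -17.1 tilt [-1.1e-03 -7.0e-04 -1.0e+00] shift mm [  1.   -4.2 172.7] F [-0.   1.8 -0.4] t 4.525
```

```bash
python3 -m pendant '[[[1,-4,45],0],[[0,0,45],0],[[0,0,45],0],[[0,0,25],0],[[0,0,12.5],0],[[0,0,0],0],[[0,0,0],0]]'; python3 -m pendant '[[[0,0,0],0],[[0,0,0],0],[[0,0,0],0],[[0,0,0],0],[[0,0,0],0],[[0,0,0],0]]' 10 30;python3 - <<'E'
from h import *
go([.512,-.3075,.077])
E
```

```text
time: 5.4
position: [0.5133, -0.3067, 0.0794]
tool_rot: [0.989, -0.147, 0.001, 0.001]
ft_force: [0.4, -0.0, 1.1]
grip_width: 0.0406
time: 6.15
position: [0.5126, -0.3066, 0.0783]
tool_rot: [0.989, -0.147, 0.0, 0.0]
ft_force: [0.1, 0.9, 2.8]
grip_width: 0.0143
pos [ 0.5126 -0.3066  0.0783] yawx -16.9 tilt [ 2.e-04  1.e-04 -1.e+00] shift mm [-0.3  1.1  1.3] F [0.1 0.9 2.8] t 6.15
```

```bash
python3 -m pendant '[[[0,0,0],0],[[0,0,-10],0],[[0,0,0],0],[[0,0,0],0]]'
python3 - <<'E'
from h import *
c=camera('wrist'); save(c,'w2'); im=c['pixels']
s=camera('side'); 
A=cv2.resize(im[170:384,150:370],None,fx=2,fy=2,interpolation=cv2.INTER_CUBIC)
B=cv2.resize(s['pixels'][215:290,215:290],None,fx=4.7,fy=5.7,interpolation=cv2.INTER_CUBIC)[:428]
cv2.imwrite('pics/c3.png',np.hstack([A,B[:428]])); go([.512,-.3075,.077])
E
```

```text
time: 6.65
position: [0.5125, -0.3064, 0.088]
tool_rot: [0.989, -0.147, 0.0, -0.0]
ft_force: [-0.1, 0.0, -1.2]
grip_width: 0.0145
pos [ 0.5124 -0.3064  0.0878] yawx -16.9 tilt [-4.e-04 -2.e-04 -1.e+00] shift mm [-0.1  1.2 10.8] F [ 0.1 -0.8 -0.7] t 6.75
```

View pics/c3.png

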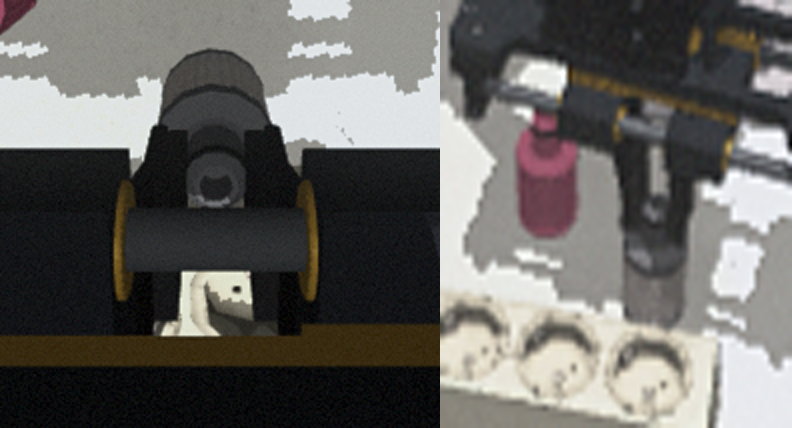

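```bash
python3 -m pendant '[[[0,0,-40],0],[[0,0,-40],0],[[0,-20,-40],0],[[0,-20,-40],0],[[0,-20,0],0],[[0,0,0],0],[[0,0,0],0]]'
python3 - <<'E'
from h import *
c=camera('wrist'); save(c,'w3'); u,v=proj(c,[.53,-.15,.08]); print(u,v); u=int(u);v=int(v)
x0,y0=max(u-65,0),max(v-60,0)
cv2.imwrite('pics/c4.png',cv2.resize(c['pixels'][y0:y0+120,x0:x0+130],None,fx=5,fy=5,interpolation=cv2.INTER_CUBIC)); print(x0,y0); go([.53,-.15,.2])
E
```

```text
time: 7.62
position: [0.5291, -0.2488, 0.2463]
tool_rot: [0.989, -0.147, -0.002, -0.001]
ft_force: [-0.6, -0.8, 0.3]
grip_width: 0.0146
223.64559987791588 73.8662441733388
158 13
pos [ 0.5292 -0.2492  0.2463] yawx -16.9 tilt [-3.1e-03 -6.0e-04 -1.0e+00] shift mm [-28.  -95.1  46.5] F [-0.9  0.  -0. ] t 7.675
```

View pics/c4.png

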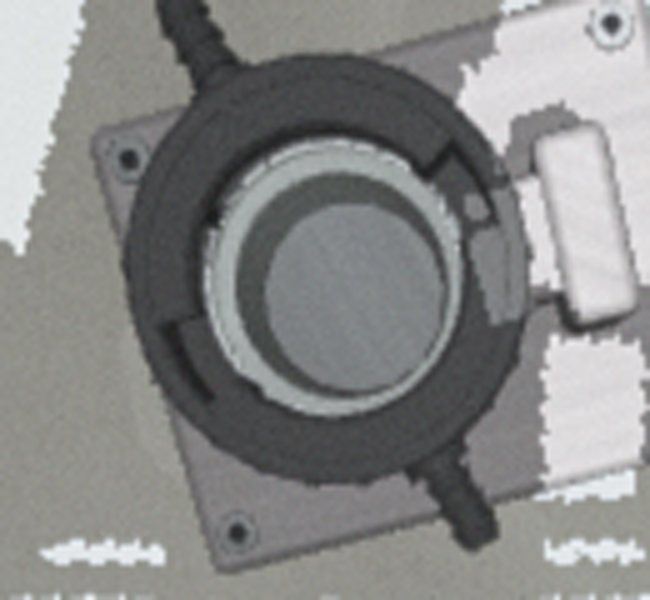

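Run:
```python
from h import *
from scipy.optimize import least_squares
c=dict(np.load('pics/w3.npz')); k=lambda x,y,z=.08: ray(c,158+(x+.5)/5-.5,13+(y+.5)/5-.5,z)[:2]
P=np.array([k(455,146),k(495,222),k(163,325),k(208,403)]); print(P.round(4))
f=least_squares(lambda m:np.hypot(*(P-m).T)-.0295,P.mean(0)); print('slot fit',f.x,f.fun*1e3)
a,b=P[:2].mean(0),P[2:].mean(0); print('mid',(a+b)/2,'len',np.hypot(*(a-b)),'slot ang',np.degrees(np.arctan2(*(a-b)[::-1])))
O=np.array([k(125,262),k(525,262),k(325,53),k(190,120),k(460,105)]);f=least_squares(lambda m:np.hypot(*(O-m).T)-.034,P.mean(0)); print('outer',f.x,f.fun*1e3)
A,B=k(197,40,.068),k(478,530,.068);print('barb',np.degrees(np.arctan2(*(A-B)[::-1]))-90,k(478,530,.068))
e=[k(x,y,.0) for x,y in((110,130),(215,570))];print('plate edge',e)
m=[k(265,290,.027),k(445,290,.027),k(352,203,.027),k(352,393,.027)];print('spring plate',np.mean([m[0],m[1]],0),np.mean([m[2],m[3]],0),np.hypot(*(m[0]-m[1])))
```

```text
[[ 0.5574 -0.1325]
 [ 0.5603 -0.1454]
 [ 0.5021 -0.1446]
 [ 0.5052 -0.1587]]
slot fit [ 0.53120882 -0.14546228] [-0.2859341  -0.44667832 -0.42754919 -0.30880696]
mid [ 0.53124002 -0.14530253] len 0.05659713135105827 slot ang 12.964161592912571
outer [ 0.53109813 -0.14599509] [ 0.00620797 -1.14546939  0.40730632 -1.0914228   0.65164414]
barb 13.391298408890577 [ 0.54257684 -0.19279338]
plate edge [array([ 0.49157199, -0.09728577]), array([ 0.48247325, -0.18761153])]
spring plate [ 0.5317277  -0.14390213] [ 0.5306235  -0.14537797] 0.035325970889460975
```

Mouth: collar, slots, barbs and spring plate agree on (0.531,-0.1455), with the slot line at about 13°. Now the insertion.

```bash
python3 - <<'E'
from h import *
go([.5315,-.1444,.2463])
E
python3 -m pendant '[[[-14,-50,0],0],[[-14,-51,0],0],[[0,0,0],0],[[0,0,0],0]]'
python3 - <<'E'
from h import *
go([.5315,-.1444,.165])
E
```

```text
pos [ 0.5292 -0.2492  0.2463] yawx -16.9 tilt [-3.1e-03 -6.0e-04 -1.0e+00] shift mm [ -28.3 -100.9    0.2] F [-0.9  0.  -0. ] t 7.675
time: 8.18
position: [0.5327, -0.1451, 0.2475]
tool_rot: [0.989, -0.147, -0.0, 0.0]
ft_force: [0.3, -0.5, -0.9]
grip_width: 0.0142
pos [ 0.5327 -0.1451  0.2475] yawx -16.9 tilt [-5.e-04  6.e-04 -1.e+00] shift mm [-1.3 -0.4 82.5] F [ 0.3 -0.5 -0.9] t 8.175
```

```bash
python3 -m pendant '[[[-1,0,40],0],[[0,0,30],0],[[0,0,12],0],[[0,0,6],0],[[0,0,6],0],[[0,0,6],0],[[0,0,4],0],[[0,0,0],0]]'
python3 - <<'E'
from h import *
go([.5315,-.1444,.1065])
E
```

```text
time: 9.18
position: [0.5316, -0.1439, 0.144]
tool_rot: [0.989, -0.147, -0.0, -0.0]
ft_force: [-0.4, -0.2, -0.3]
grip_width: 0.0148
pos [ 0.5316 -0.1439  0.144 ] yawx -16.9 tilt [-2.e-04 -0.e+00 -1.e+00] shift mm [ 0.1  0.5 37.5] F [-0.4 -0.2 -0.3] t 9.175
```

```bash
python3 -m pendant '[[[0,0.5,6],0],[[0,0,5],0],[[0,0,5],0],[[0,0,5],0],[[0,0,0],0]]';python3 -m pendant '[[[0,0,5],0],[[0,0,5],0],[[0,0,4],0],[[0,0,0],0],[[0,0,0],0]]'
python3 - <<'E'
from h import *
go([.5315,-.1444,.1065])
E
```

```text
time: 9.8
position: [0.5312, -0.1444, 0.1225]
tool_rot: [0.989, -0.147, -0.001, -0.0]
ft_force: [-0.9, 0.1, -0.3]
grip_width: 0.0148
time: 10.42
position: [0.5316, -0.1445, 0.1091]
tool_rot: [0.989, -0.147, 0.0, 0.0]
ft_force: [0.5, -0.0, -0.3]
grip_width: 0.0148
pos [ 0.5316 -0.1445  0.1091] yawx -16.9 tilt [ 1.e-04  0.e+00 -1.e+00] shift mm [-0.1 -0.1  2.6] F [ 0.5 -0.  -0.3] t 10.425
```

```bash
python3 -m pendant '[[[0,0,3],0],[[0,0,0],0],[[0,0,0],0]]';python3 -m pendant '[[[0,0,0],0],[[0,0,0],0],[[0,0,0],0],[[0,0,-10],0],[[0,0,-30],0],[[0,0,-50],0],[[0,0,-50],0],[[0,0,0],0]]' 40
python3 - <<'E'
from h import *
go([.53,-.02,.25])
E
```

```text
time: 10.8
position: [0.5315, -0.1445, 0.106]
tool_rot: [0.989, -0.147, 0.0, 0.0]
ft_force: [-1.1, -0.5, -0.5]
grip_width: 0.0145
time: 11.8
position: [0.5341, -0.1457, 0.2512]
tool_rot: [0.989, -0.147, 0.005, 0.002]
ft_force: [0.6, -0.2, -0.7]
grip_width: 0.0401
pos [ 0.5341 -0.1457  0.2512] yawx -16.9 tilt [ 0.011   0.0019 -0.9999] shift mm [ -40.5 -119.     0.5] F [ 0.6 -0.2 -0.7] t 11.8
```

```bash
python3 -m pendant '[[[-14,-46,0],0],[[-15,-46,0],0],[[0,0,0],0],[[0,0,0],0],[[0,0,0],0]]'
python3 - <<'E'
from h import *
c=camera('wrist'); save(c,'w4'); u,v=proj(c,[.527,.055,.03]); print(u,v); u=int(u);v=int(v)
x0,y0=max(u-65,0),max(v-60,0);print(x0,y0)
s=camera('side');save(s,'s4');t=camera('scene');save(t,'t4')
A=cv2.resize(c['pixels'][y0:y0+120,x0:x0+130],(560,517),interpolation=cv2.INTER_CUBIC)
f=lambda i,u,v:cv2.resize(i['pixels'][v-30:v+30,u-28:u+28],(240,258),interpolation=cv2.INTER_CUBIC)
B=np.vstack([f(s,*proj(s,[.531,-.145,.08]).astype(int)),f(t,*proj(t,[.531,-.145,.08]).astype(int))])
cv2.imwrite('pics/c5.png',np.hstack([A,B[:517]])); go([.53,.055,.2])
E
```

```text
time: 12.42
position: [0.5307, -0.0491, 0.2458]
tool_rot: [0.989, -0.148, -0.0, 0.0]
ft_force: [-0.9, 0.2, -0.0]
grip_width: 0.0399
221.56513433156346 73.02597407199318
156 13Traceback (most recent call last):
  File "<stdin>", line 8, in <module>
    return _nx.concatenate(arrs, 1, dtype=dtype, casting=casting)
           ~~~~~~~~~~~~~~~^^^^^^^^^^^^^^^^^^^^^^^^^^^^^^^^^^^^^^^
ValueError: all the input array dimensions except for the concatenation axis must match exactly, but along dimension 0, the array at index 0 has size 517 and the array at index 1 has size 516
```

Run:
```python
from h import *
c,s,t=[dict(np.load(f'pics/{n}.npz')) for n in('w4','s4','t4')]
x0,y0=156,13
A=cv2.resize(c['pixels'][y0:y0+120,x0:x0+130],(559,516),interpolation=cv2.INTER_CUBIC)
f=lambda i,u,v:cv2.resize(i['pixels'][v-30:v+30,u-28:u+28],(240,258),interpolation=cv2.INTER_CUBIC)
B=np.vstack([f(s,*proj(s,[.531,-.145,.08]).astype(int)),f(t,*proj(t,[.531,-.145,.08]).astype(int))])
cv2.imwrite('pics/c5.png',np.hstack([A,B])); go([.53,.055,.2])
```

```text
pos [ 0.5306 -0.049   0.2459] yawx -17.0 tilt [-1.e-04  1.e-04 -1.e+00] shift mm [-31.  -99.3  45.9] F [ 0.  -0.  -0.4] t 12.575
```

View pics/c5.png

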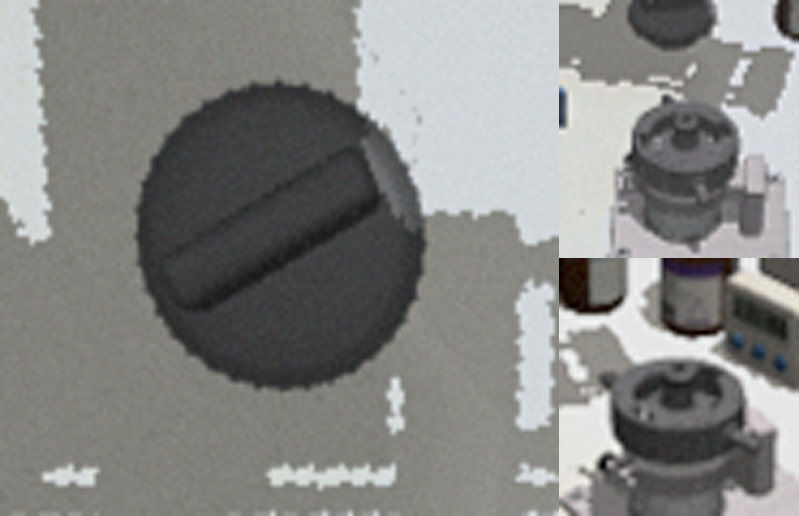

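```bash
python3 - <<'E'
from h import *
from scipy.optimize import least_squares
c=dict(np.load('pics/w4.npz')); k=lambda x,y,z: ray(c,156+(x+.5)/4.3-.5,13+(y+.5)/4.3-.5,z)[:2]
O=np.array([k(137,235,.028),k(424,235,.028),k(280,82,.028),k(178,127,.028),k(380,127,.028)])
f=least_squares(lambda m:np.hypot(*(O-m).T)-.033,O.mean(0));print('flange',f.x,f.fun*1e3, O.round(4).tolist())
a,b=k(158,265,.053),k(352,147,.053);print('bar edge',np.degrees(np.arctan2(*(b-a)[::-1])),np.hypot(*(b-a)),(a+b)/2)
a,b=k(190,308,.0530),k(380,190,.053);print('bar edge2',np.degrees(np.arctan2(*(b-a)[::-1])),np.hypot(*(b-a)),(a+b)/2)
E
python3 - <<'E'
import sys; sys.path.insert(0,'.')
from h import *
c=dict(np.load('pics/w4.npz'));g=cv2.cvtColor(c['pixels'],cv2.COLOR_BGR2GRAY)[13:133,156:286]
_,m=cv2.threshold(g,0,255,cv2.THRESH_BINARY_INV+cv2.THRESH_OTSU)
k,_=cv2.findContours((g<85).astype('uint8'),cv2.RETR_EXTERNAL,cv2.CHAIN_APPROX_NONE)
q=max(k,key=cv2.contourArea); (u,v),r=cv2.minEnclosingCircle(q);print(u,v,r,cv2.fitEllipse(q),ray(c,u+156,v+13,.024))
E
```

```text
flange [0.52753221 0.05889898] [-0.35267374 -0.56919124  0.19344693 -0.25785175  0.05405202] [[0.4968, 0.0699], [0.559, 0.0509], [0.5379, 0.0904], [0.5133, 0.0884], [0.5562, 0.0753]]
bar edge 12.133272628042757 0.047453146588371346 [0.52615235 0.06470064]
bar edge2 12.897089077114318 0.047058070626612346 [0.5294568  0.05482651]
64.5 54.5 36.09026336669922 ((63.92518615722656, 54.9398193359375), (63.554473876953125, 71.1226577758789), 161.33726501464844) [0.52718771 0.06070652 0.024     ]
```

```bash
python3 -m pendant '[[[0,0,0],10],[[0,0,0],10],[[0,0,0],10],[[0,0,0],10],[[0,0,0],10],[[0,0,0],10],[[0,0,0],0],[[0,0,0],0]]'
python3 - <<'E'
from h import *
go([.5275,.0595,.06])
s=dict(np.load('pics/scene0.npz'));d=dict(np.load('pics/side0.npz'))
print(ray(s,266,141,.09),ray(s,291,146,.09),ray(d,296,155,.09))
E
```

```text
time: 13.58
position: [0.5305, -0.0484, 0.246]
tool_rot: [0.784, -0.621, -0.0, 0.0]
ft_force: [-0.6, 0.0, 0.1]
grip_width: 0.0402
pos [ 0.5305 -0.0484  0.246 ] yawx -76.8 tilt [ 0.e+00  1.e-04 -1.e+00] shift mm [-105.7  -21.7  186. ] F [-0.6  0.   0.1] t 13.575
[0.62216327 0.06565614 0.09      ] [0.65628503 0.0050853  0.09      ] [0.6283531  0.07948307 0.09      ]
```

```bash
python3 -m pendant '[[[-52,-11,0],0.6],[[-54,-11,0],0],[[0,0,45],0],[[0,0,45],0],[[0,0,45],0],[[0,0,30],0],[[0,0,18],0],[[0,0,0],0]]'; python3 -m pendant '[[[0,0,0],0]]'
python3 - <<'E'
from h import *
go([.5275,.0595,.058])
c=camera('wrist');save(c,'w5');cv2.imwrite('pics/c6.png',cv2.resize(c['pixels'][150:384,120:400],None,fx=2.2,fy=2.2))
E
```

```text
time: 14.58
position: [0.5277, 0.0601, 0.0617]
tool_rot: [0.78, -0.626, -0.001, 0.001]
ft_force: [-0.5, -0.0, 0.2]
grip_width: 0.0401
time: 14.7
position: [0.5292, 0.0601, 0.0636]
tool_rot: [0.78, -0.626, 0.001, -0.0]
ft_force: [-0.5, -0.0, -0.2]
grip_width: 0.0401
pos [0.5292 0.0601 0.0636] yawx -77.5 tilt [ 4.0e-04 -1.2e-03 -1.0e+00] shift mm [0.2 1.8 5.6] F [-0.5 -0.  -0.2] t 14.7
```

View pics/c6.png

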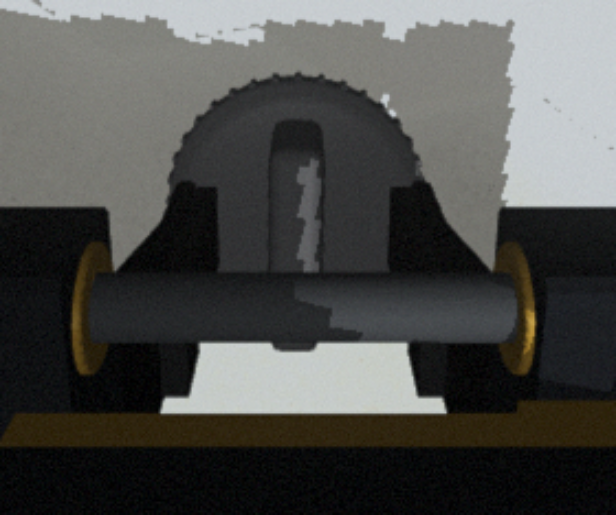

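The bar stands upright in the view, centred between and parallel to the jaws. Gripping it.

```bash
python3 -m pendant '[[[0,2,5],0],[[0,0,0],0],[[0,0,0],0]]'; python3 -m pendant '[[[0,0,0],0],[[0,0,0],0],[[0,0,0],0],[[0,0,0],0],[[0,0,0],0],[[0,0,0],0]]' 5 40
python3 - <<'E'
from h import *
go([.5275,.0595,.058])
E
python3 -m pendant '[[[0,0,-20],0],[[0,0,-40],0],[[0,0,-40],0],[[0,0,0],0],[[0,0,0],0]]';python3 - <<'E'
from h import *
go([.5312,-.1455,.16])
E
```

```text
time: 15.12
position: [0.5267, 0.0598, 0.0583]
tool_rot: [0.78, -0.626, 0.0, -0.0]
ft_force: [0.1, -0.4, -0.1]
grip_width: 0.0396
time: 15.88
position: [0.5265, 0.0598, 0.058]
tool_rot: [0.78, -0.626, -0.0, 0.0]
ft_force: [-0.3, -0.1, -0.5]
grip_width: 0.0114
pos [0.5265 0.0598 0.058 ] yawx -77.5 tilt [-1.e-04  3.e-04 -1.e+00] shift mm [ 0.5 -0.9 -0. ] F [-0.3 -0.1 -0.5] t 15.875
time: 16.5
position: [0.5258, 0.0598, 0.1574]
tool_rot: [0.78, -0.626, -0.001, 0.0]
ft_force: [-0.2, 0.2, -1.0]
grip_width: 0.0117
pos [0.5258 0.0598 0.1574] yawx -77.5 tilt [-4.0e-04  1.4e-03 -1.0e+00] shift mm [201.6  39.1  -2.6] F [-0.2  0.2 -1. ] t 16.5
```

```bash
python3 -m pendant '[[[50,10,-4],0],[[50,10,-4],0],[[50,10,-4],0],[[51,10,-4],0],[[0,0,0],0],[[0,0,0],0]]';python3 - <<'E'
from h import *
go([.5302,-.1455,.16])
s=camera('side');save(s,'s7');t=camera('scene');save(t,'t7')
f=lambda i,u,v:cv2.resize(i['pixels'][v-45:v+35,u-35:u+35],(350,400),interpolation=cv2.INTER_CUBIC)
cv2.imwrite('pics/c7.png',np.hstack([f(i,*proj(i,[.531,-.145,.1]).astype(int)) for i in(s,t)]))
E
```

```text
time: 17.25
position: [0.5296, -0.1444, 0.1723]
tool_rot: [0.779, -0.626, -0.002, 0.0]
ft_force: [0.3, -0.5, -1.2]
grip_width: 0.0118
pos [ 0.5296 -0.1444  0.1723] yawx -77.6 tilt [-0.0033  0.0033 -1.    ] shift mm [ 1.3 -0.4 12.3] F [ 0.3 -0.5 -1.2] t 17.25
```

View pics/c7.png

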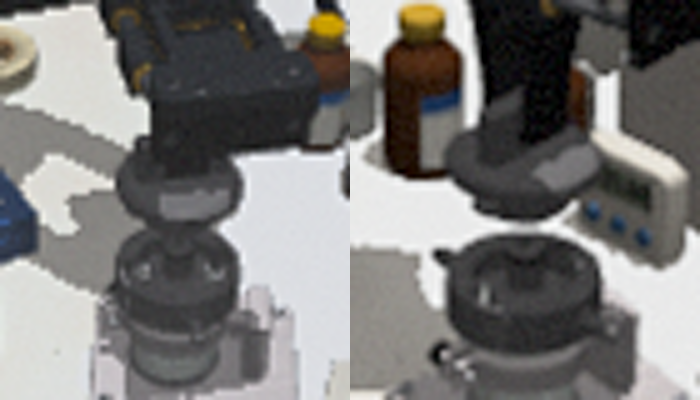

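Cap sits over the mouth in both views: columns 180 against 178 in side, 525 against 524 in scene. Lowering gently.

```bash
python3 -m pendant '[[[1,0,10],0],[[0,0,8],0],[[0,0,6],0],[[0,0,4],0],[[0,0,0],0],[[0,0,0],0]]';python3 - <<'E'
from h import *
go([.5302,-.1455,.133])
E
```

```text
time: 18.1
position: [0.5314, -0.1462, 0.1462]
tool_rot: [0.78, -0.626, 0.0, -0.0]
ft_force: [-0.2, 0.8, -0.3]
grip_width: 0.0114
pos [ 0.5314 -0.1462  0.1462] yawx -77.5 tilt [ 3.e-04 -4.e-04 -1.e+00] shift mm [-1.   1.  13.2] F [-0.2  0.8 -0.3] t 18.1
```

```bash
python3 -m pendant '[[[-0.7,0.7,4],0],[[0,0,3],0],[[0,0,2],0],[[0,0,0],0],[[0,0,0],0]]';python3 - <<'E'
from h import *
go([.5302,-.1455,.133])
E
python3 -m pendant '[[[0,0,1],0],[[0,0,1],0],[[0,0,1],0],[[0,0,0],0],[[0,0,0],0]]';python3 - <<'E'
from h import *
go([.5302,-.1455,.133])
E
```

```text
time: 18.73
position: [0.5304, -0.1456, 0.1371]
tool_rot: [0.78, -0.626, 0.0, -0.0]
ft_force: [-0.4, -0.4, -1.8]
grip_width: 0.0114
pos [ 0.5304 -0.1456  0.1371] yawx -77.5 tilt [ 0.e+00 -1.e-04 -1.e+00] shift mm [-0.1  0.2  4.1] F [-0.4 -0.4 -1.8] t 18.725
time: 19.35
position: [0.5304, -0.1456, 0.134]
tool_rot: [0.78, -0.626, 0.0, 0.0]
ft_force: [-0.7, -0.4, -0.6]
grip_width: 0.0118
pos [ 0.5304 -0.1456  0.134 ] yawx -77.5 tilt [ 0.  0. -1.] shift mm [-0.1  0.1  1. ] F [-0.7 -0.4 -0.6] t 19.35
```

```bash
for i in 1 2; do python3 -m pendant '[[[0,0,1],0],[[0,0,1],0],[[0,0,0],0],[[0,0,0],0]]';python3 - <<'E'
from h import *
go([.5302,-.1455,.123])
E
done
```

```text
time: 19.85
position: [0.5303, -0.1455, 0.132]
tool_rot: [0.78, -0.626, -0.0, -0.0]
ft_force: [-0.3, 0.9, -1.1]
grip_width: 0.0117
pos [ 0.5303 -0.1455  0.132 ] yawx -77.5 tilt [-2.e-04  1.e-04 -1.e+00] shift mm [0.  0.1 9. ] F [-0.3  0.9 -1.1] t 19.85
time: 20.35
position: [0.5303, -0.1455, 0.13]
tool_rot: [0.78, -0.626, -0.0, -0.0]
ft_force: [0.7, 0.5, -0.6]
grip_width: 0.0115
pos [ 0.5303 -0.1455  0.13  ] yawx -77.5 tilt [-2.e-04  1.e-04 -1.e+00] shift mm [0.  0.1 7. ] F [ 0.7  0.5 -0.6] t 20.35
```

Lugs have gone through the slots freely. Pressing against the spring.

```bash
for i in 1 2; do python3 -m pendant '[[[0,0,1],0],[[0,0,1],0],[[0,0,1],0],[[0,0,0.8],0],[[0,0,0],0]]';python3 - <<'E'
from h import *
go([.5302,-.1455,.1225])
E
done
```

```text
time: 20.98
position: [0.5305, -0.1455, 0.1266]
tool_rot: [0.78, -0.626, 0.0, -0.0]
ft_force: [0.1, 1.9, 5.6]
grip_width: 0.0115
pos [ 0.5305 -0.1455  0.1266] yawx -77.5 tilt [ 2.e-04 -3.e-04 -1.e+00] shift mm [-0.1  0.3  4.1] F [0.1 1.9 5.6] t 20.975
time: 21.6
position: [0.5306, -0.1457, 0.1232]
tool_rot: [0.78, -0.626, 0.0, -0.0]
ft_force: [-0.9, 1.4, 7.4]
grip_width: 0.0116
pos [ 0.5306 -0.1457  0.1232] yawx -77.5 tilt [ 6.e-04 -7.e-04 -1.e+00] shift mm [-0.3  0.4  0.7] F [-0.9  1.4  7.4] t 21.6
```

```bash
python3 -m pendant '[[[0,0,0.7],0],[[0,0,0.7],0],[[0,0,0],0],[[0,0,0],0]]';python3 - <<'E'
from h import *
go([.5302,-.1455,.1225]);print(robot.get_obs()['moment'])
E
```

```text
time: 22.1
position: [0.5307, -0.1457, 0.1221]
tool_rot: [0.78, -0.626, 0.001, -0.0]
ft_force: [-2.0, 2.2, 9.1]
grip_width: 0.0119
pos [ 0.5307 -0.1457  0.1221] yawx -77.5 tilt [ 7.e-04 -8.e-04 -1.e+00] shift mm [-0.3  0.4 -0.4] F [-2.   2.2  9.1] t 22.1
[0.35908383 0.55663769 0.02895424]
```

```bash
python3 -m pendant '[[[0,0,0.6],0],[[0,0,0.5],0],[[0,0,0],0],[[0,0,0],0]]';python3 - <<'E'
from h import *
go([.5302,-.1455,.1225]);print(robot.get_obs()['moment'])
E
```

```text
time: 22.6
position: [0.5307, -0.1457, 0.1215]
tool_rot: [0.78, -0.626, 0.001, -0.0]
ft_force: [-2.2, 2.3, 13.5]
grip_width: 0.0116
pos [ 0.5307 -0.1457  0.1215] yawx -77.5 tilt [ 9.e-04 -1.e-03 -1.e+00] shift mm [-0.3  0.4 -1. ] F [-2.2  2.3 13.5] t 22.6
[0.41974998 0.65103892 0.01227435]
```

```bash
python3 -m pendant '[[[0,0,0],5],[[0,0,0],5],[[0,0,0],5],[[0,0,0],0]]';python3 - <<'E'
from h import *
go([.5302,-.1455,.1225]);print(robot.get_obs()['moment'])
E
```

```text
time: 23.1
position: [0.5313, -0.1455, 0.1215]
tool_rot: [-0.691, 0.723, -0.001, 0.001]
ft_force: [-1.1, 1.7, 11.4]
grip_width: 0.0121
pos [ 0.5313 -0.1455  0.1215] yawx -92.6 tilt [ 3.0e-04 -2.5e-03 -1.0e+00] shift mm [ 0.1  1.1 -1. ] F [-1.1  1.7 11.4] t 23.1
[ 0.61362012  0.33201634 -0.01314943]
```

```bash
python3 -m pendant '[[[0,0,0],5],[[0,0,0],5],[[0,0,0],5],[[0,0,0],5],[[0,0,0],0]]';python3 - <<'E'
from h import *
go([.5302,-.1455,.1225]);print(robot.get_obs()['moment'])
E
python3 -m pendant '[[[0,0,0],2],[[0,0,0],1.5],[[0,0,0],0],[[0,0,0],0]]';python3 - <<'E'
from h import *
go([.5302,-.1455,.1225]);print(robot.get_obs()['moment'])
E
```

```text
time: 23.72
position: [0.5312, -0.1455, 0.1214]
tool_rot: [-0.555, 0.832, -0.001, 0.001]
ft_force: [-1.2, 4.3, 12.1]
grip_width: 0.0116
pos [ 0.5312 -0.1455  0.1214] yawx -112.6 tilt [-5.0e-04 -2.4e-03 -1.0e+00] shift mm [ 0.4  0.9 -1.1] F [-1.2  4.3 12.1] t 23.725
[ 0.56960074  0.38494701 -0.02820854]
time: 24.22
position: [0.5313, -0.1454, 0.1215]
tool_rot: [-0.53, 0.848, -0.001, 0.001]
ft_force: [-1.7, 3.0, 11.7]
grip_width: 0.0114
pos [ 0.5313 -0.1454  0.1215] yawx -116.0 tilt [-8.0e-04 -2.3e-03 -1.0e+00] shift mm [ 0.5  0.9 -1. ] F [-1.7  3.  11.7] t 24.225
[0.62744599 0.34041033 0.09741191]
```

```bash
python3 -m pendant '[[[0,0,0],1],[[0,0,0],1],[[0,0,0],0],[[0,0,0],0]]';python3 - <<'E'
from h import *
go([.5302,-.1455,.1225]);print(robot.get_obs()['moment'])
E
```

```text
time: 24.72
position: [0.5312, -0.1453, 0.1214]
tool_rot: [-0.515, 0.857, -0.001, 0.001]
ft_force: [-0.6, 3.7, 11.2]
grip_width: 0.0119
pos [ 0.5312 -0.1453  0.1214] yawx -118.0 tilt [-9.0e-04 -2.2e-03 -1.0e+00] shift mm [ 0.6  0.9 -1.1] F [-0.6  3.7 11.2] t 24.725
[0.6940226  0.28004406 0.12598652]
```

```bash
python3 -m pendant '[[[0,0,-1],-0.5],[[0,0,-1],-0.5],[[0,0,0],0],[[0,0,0],0]]';python3 - <<'E'
from h import *
go([.5302,-.1455,.1225]);print(robot.get_obs()['moment'])
E
python3 -m pendant '[[[0,0,-0.8],0],[[0,0,-0.8],0],[[0,0,0],0],[[0,0,0],0]]';python3 - <<'E'
from h import *
go([.5302,-.1455,.1225]);print(robot.get_obs()['moment'])
E
```

```text
time: 25.22
position: [0.5311, -0.1455, 0.123]
tool_rot: [-0.522, 0.853, -0.001, 0.001]
ft_force: [-1.2, 2.2, 8.8]
grip_width: 0.0118
pos [ 0.5311 -0.1455  0.123 ] yawx -117.0 tilt [-7.0e-04 -1.9e-03 -1.0e+00] shift mm [0.4 0.8 0.5] F [-1.2  2.2  8.8] t 25.225
[0.53847847 0.28384383 0.04201248]
time: 25.72
position: [0.531, -0.1456, 0.1243]
tool_rot: [-0.522, 0.853, -0.001, 0.001]
ft_force: [-0.4, 2.5, 6.6]
grip_width: 0.0118
pos [ 0.531  -0.1456  0.1243] yawx -117.0 tilt [-6.0e-04 -1.7e-03 -1.0e+00] shift mm [0.3 0.8 1.8] F [-0.4  2.5  6.6] t 25.725
[ 0.4931849   0.1854463  -0.03667564]
```

```bash
for i in 1 2; do python3 -m pendant '[[[0,0,-0.8],0],[[0,0,-0.4],0],[[0,0,0],0],[[0,0,0],0]]';python3 - <<'E'
from h import *
go([.5302,-.1455,.1225]);print(robot.get_obs()['moment'])
E
done
```

```text
time: 26.22
position: [0.531, -0.1456, 0.1249]
tool_rot: [-0.522, 0.853, -0.0, 0.001]
ft_force: [2.1, 2.7, 3.5]
grip_width: 0.0116
pos [ 0.531  -0.1456  0.1249] yawx -117.0 tilt [-5.0e-04 -1.2e-03 -1.0e+00] shift mm [0.3 0.7 2.4] F [2.1 2.7 3.5] t 26.225
[ 0.53806887 -0.27226074 -0.01007102]
time: 26.72
position: [0.5309, -0.1456, 0.125]
tool_rot: [-0.522, 0.853, -0.0, 0.0]
ft_force: [4.4, 2.1, -7.7]
grip_width: 0.0119
pos [ 0.5309 -0.1456  0.125 ] yawx -117.0 tilt [-5.e-04 -6.e-04 -1.e+00] shift mm [0.2 0.6 2.5] F [ 4.4  2.1 -7.7] t 26.725
[ 0.41842678 -0.76053543  0.00495231]
```

Resistance came at TCP height 0.125, so the cap is at 67 mm, its locked height, and it holds against an 8 N pull. Releasing.

```bash
python3 -m pendant '[[[0,0,0.9],0],[[0,0,0],0],[[0,0,0],0]]'; python3 -m pendant '[[[0,0,0],0],[[0,0,0],0],[[0,0,0],0],[[0,0,0],0],[[0,0,-10],0],[[0,0,-40],0],[[0,0,-50],0],[[0,0,0],0]]' 45; python3 -m pendant '[[[0,50,-40],0],[[0,50,0],0],[[0,0,0],0],[[0,0,0],0],[[0,0,0],0]]';python3 - <<'E'
from h import *
go([.5302,-.1455,.1225])
L=[]
w=camera('wrist');s=camera('side');t=camera('scene')
[save(i,n) for i,n in((w,'w9'),(s,'s9'),(t,'t9'))]
X=[.531,-.145,.09]; print(*[proj(i,X) for i in(w,s,t)])
f=lambda i,n,W:(lambda u,v:cv2.resize(cv2.getRectSubPix(i['pixels'],(n,n),(float(u),float(v))),(W,W),interpolation=cv2.INTER_CUBIC))(*proj(i,X))
cv2.imwrite('pics/c9.png',np.hstack([f(s,75,390),f(t,75,390)]))
E
```

```text
time: 27.1
position: [0.5308, -0.1456, 0.1249]
tool_rot: [-0.522, 0.853, -0.0, 0.0]
ft_force: [4.7, 2.5, -3.2]
grip_width: 0.0117
time: 28.1
position: [0.5331, -0.1468, 0.2299]
tool_rot: [-0.522, 0.853, -0.005, 0.003]
ft_force: [-0.5, -0.1, 0.3]
grip_width: 0.0451
time: 28.72
position: [0.4435, -0.1014, 0.264]
tool_rot: [-0.522, 0.853, -0.0, 0.0]
ft_force: [0.4, -0.3, -0.2]
grip_width: 0.0452
pos [ 0.4435 -0.1014  0.264 ] yawx -117.0 tilt [ 1.e-04 -1.e-03 -1.e+00] shift mm [-1.000e-01 -9.720e+01  1.416e+02] F [ 0.4 -0.3 -0.2] t 28.725
[255.66246985  73.23343694] [266.97581687 200.72126291] [287.45835477 186.92848959]
```

View pics/c9.png

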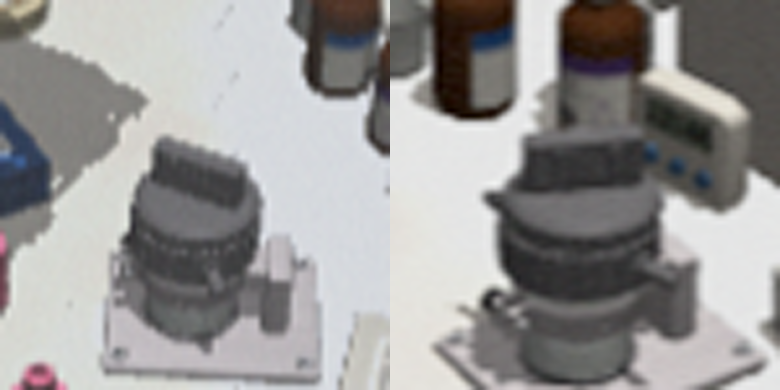

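The cap sits down and looks upright with the bar turned. I'll use the last view from the wrist to check bar angle against the barbs.

Run:
```python
from h import *
w=dict(np.load('pics/w9.npz')); print(w['pixels'].shape)
cv2.imwrite('pics/c10.png',cv2.resize(w['pixels'][8:138,191:321],(650,650)[:2],interpolation=cv2.INTER_CUBIC)[:600])
```

```text
(384, 512, 3)
```

Run:
```python
from h import *
s,t=[dict(np.load(f'pics/{n}.npz')) for n in('s9','t9')]
px=lambda i,x,y:np.array(proj(i,[.531,-.145,.09]))+(np.array([x,y])-195)/5.2
for nm,i,a,b in(('side',s,(163,137),(246,160)),('side front',s,(155,150),(241,176)),('scene back',t,(138,142),(254,128)),):
    A,B=ray(i,*px(i,*a),.12),ray(i,*px(i,*b),.12);print(nm,A[:2].round(4),B[:2].round(4),'ang',np.degrees(np.arctan2(*(B-A)[:2][::-1])).round(1))
print('barb side z.068',ray(s,*px(s,216,283),.068), 'scene',ray(t,*px(t,285,277),.068))
for n in('side','scene'):
    a=dict(np.load(f'pics/{n}0.npz'))['pixels'].astype(int); b=(s if n=='side' else t)['pixels'].astype(int)
    d=(np.abs(a-b).max(2)>60).astype('uint8'); k,_,st,ce=cv2.connectedComponentsWithStats(d)
    print(n,[(ce[j].round().tolist(),int(st[j,4])) for j in range(1,k) if st[j,4]>25])
```

```text
side [ 0.5136 -0.1343] [ 0.5557 -0.1516] ang -22.4
side front [ 0.5094 -0.1449] [ 0.5527 -0.1642] ang -24.1
scene back [ 0.5075 -0.1369] [ 0.5526 -0.156 ] ang -23.0
barb side z.068 [ 0.54172731 -0.18786187  0.068     ] scene [ 0.54374126 -0.18964704  0.068     ]
side [([111.0, 37.0], 362), ([144.0, 49.0], 1649), ([237.0, 4.0], 168), ([216.0, 9.0], 76), ([118.0, 43.0], 137), ([36.0, 77.0], 4350), ([246.0, 75.0], 393), ([216.0, 99.0], 868), ([123.0, 91.0], 175), ([100.0, 86.0], 450), ([121.0, 81.0], 32), ([263.0, 96.0], 48), ([100.0, 128.0], 120), ([108.0, 130.0], 60), ([217.0, 133.0], 29), ([203.0, 173.0], 254), ([127.0, 166.0], 118), ([248.0, 179.0], 852), ([224.0, 189.0], 79), ([267.0, 195.0], 109), ([215.0, 206.0], 85), ([234.0, 207.0], 55), ([260.0, 263.0], 243)]
scene [([44.0, 57.0], 2147), ([235.0, 42.0], 2015), ([17.0, 25.0], 81), ([4.0, 98.0], 186), ([22.0, 98.0], 152), ([239.0, 105.0], 992), ([27.0, 117.0], 248), ([81.0, 123.0], 99), ([40.0, 161.0], 1378), ([219.0, 194.0], 1412), ([287.0, 181.0], 219), ([178.0, 183.0], 34), ([287.0, 189.0], 76), ([156.0, 202.0], 472), ([285.0, 196.0], 47), ([210.0, 203.0], 149), ([184.0, 211.0], 61), ([51.0, 228.0], 27), ([327.0, 250.0], 405)]
```

```bash
python3 -c "
from rig import order; print(order.hand_in())"
```

```text
the job is handed in; nothing more can be done
None
```

The filter is changed and the job is handed in. The new cartridge (the grey-white one, not the pink ones) is in the housing, nipple up, and the cap is pressed in, turned about 39° clockwise and locked. The robot let go and moved clear.

**Checks that agreed:**
- **Cartridge:** it went in without any resistance. Both overview cameras showed it seated upright and centred before I put the cap on.
- **Cap through the slots:** the lugs went in with no measurable resistance. Pressing down took about 11–13 N, with the flange close to the rim.
- **Locking:** when I raised the cap it stopped about 67 mm above the bench, the locked height, and held against an 8 N upward pull. The last pictures show it down, apparently upright, with the bar turned and the housing not noticeably twisted.

**Checks that disagreed or were not made:**
- **Bar angle:** the final coarse camera estimate is 35–38° clockwise of the slot, while the tool turned 39.5°. The low end of that sits right at the 35.5° edge of the lock, so I relied on the height and pull test instead.
- **Grip readings:** the gripper read 14.5 mm on the 16 mm nipple, but the grip held.
- **Last picture:** the closing wrist view was refused because the 12-picture limit was reached. A comparison of the overview pictures before and after was too cluttered by the arm and shadows to confirm that nothing else moved. I felt no unexpected contact during the moves.

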